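Cover the board in the probe jig and hold the sprung nest at test depth

ROBOT

A 6-joint arm with a two-finger parallel gripper is mounted at the origin on a cart in front of the work surface, level with it; the furniture and walls round the work are solid. World frame = base frame: x ahead of the robot, y to its left, z up, the work surface at z = 0. Lengths are in m, angles in rad, forces in N, time in s.
With the tool pointing down it reaches from about 0.375 to 0.9 m from the base axis. Payload 3.1 kg.
Tool frame: the origin (TCP) lies midway between the tips of the shut fingers; the grasp point (between the pads) lies 19 mm behind it; z points along the fingers, y is the line along which they close (so a half turn about z gives the same grasp; the last joint's range is limited). The gripper opens to 85 mm and grips with 20 to 120 N. Pads are 22 mm wide; open, the fingers measure 114 mm over their backs; the gripper's body (76 mm by 85 mm) begins 54 mm behind the grasp point. The pads swing forward as they close: fully open they stand 13 mm farther back than shut.
Start: joints at [-1.516, 0.527, 1.433, -0, 1.181, -0.178], TCP at [0.144, -0.608, 0.231] pointing down, gripper open.
Joint ranges: [-3.08, 3.08], [-0.75, 2.2], [0.22, 2.44], [-1.43, 4.57], [0, 2.65], [-2.85, 2.85]. Speed limits (rad/s): [2.79, 2.79, 3.14, 3.14, 3.14, 3.14].

INTERFACE

Orientations are given as a unit quaternion [x, y, z, w].
In Python, from station import manip gives the robot as it stands.
- The arm moves only by the tool step_arm, never from a script. Its argument "targets" is text: rows parted by semicolons, each of 4 numbers parted by spaces: the shift along the tool's x, y, z in mm, then the turn about the tool's z in degrees. A call has 1 to 12 rows; each row is the pose to reach, as a shift and turn from the pose commanded when the call began, along the tool's axes at that moment; what a row does not reach only later rows make up. A row lasts 1/10 s, in which the tool goes at most 50 mm and 8.59 degrees, less where a joint would pass 70% of its speed; a pose out of reach is approached as far as the arm can. A call with a gripper value outside its range is refused whole. "gripper" is the closure, from 0 (fully open) to 1 (shut), set as the call begins (left out, the last holds). The fingers move at their own pace and stop on an object; "squeeze" is the grip in N (left out, the last holds). Time passes only in rows, so rows that repeat a pose let the fingers close. It gives the time, the measured TCP pose, the force, the opening and the grip force at its end, in the units of the state.
- manip.sense(): the state, without advancing time (a new reading comes with each control period).
- manip.snapshot(name): name is "scene" or "side" or "wrist"; returns the picture (420x560x3 uint8, red, green, blue); there is no depth.
- manip.get_calibration(name): a dict with "fov_y" (degrees; the focal length in pixels is half the picture's height over the tangent of half this angle, whatever the lens; pixels are square), "cx", "cy" (the principal point, pixels), "extrinsics" (4x4, takes a point from camera to world coordinates); the wrist camera has in their place "tool_from_camera" (4x4, takes a point from camera to tool coordinates, whose origin is the TCP and whose axes are the flange's). Camera axes: x right, y down, z forward; pixel columns grow to the right and rows downward; lengths in m; the calibration is good to about 2 mm. The wrist camera is an equidistant fisheye: a pixel r from the principal point sees the ray r / f radians off the axis. A picture is of the moment at which its call begins: read the wrist's pose just before it. get_calibration takes no time and is no camera call.
- manip.sign_off(): hands the job in; it is judged then, once.
Trained networks look in the newest picture that a camera, given by its name, has taken for a name from the list of things; names that differ only in an ending like _2 or _b are one class to them, and where a whole thing is asked for, a point or a joint stands for the part that bears it (a point fixed in the world has none). Each returns a list of dicts, best first, with "p" (0 to 1); they miss things now and then, are a little off and sometimes report something else, mostly with a low value. They report only what shows in the picture. A call takes as long as a camera call.
- manip.recognise(camera, query): "position" ([column, row] in pixels, amid what is visible of it).
- manip.masks_of(camera, query): "pixels" (420x560 bool, what is visible of it) and "position" ([column, row] in pixels, amid what is visible of it).
- manip.mark_of(camera, query): "position" ([column, row] in pixels: a listed point, or the origin of a listed thing).
The state is a dict: "t": time; "q": joint angles; "qd": joint speeds; "tau": joint torques, N m; "tcp_pos": TCP position; "tool_rot": TCP orientation; "force": force on the tool from outside, world axes, zero at the start; "ft_torque": the same for the moment, N m; "finger_gap": opening from 0.0 (shut) to 1.0 (fully open); "gripper_force": force on a finger pad.
Only numpy, scipy, OpenCV 4.12 (cv2) and the standard library are available. Lean on these libraries where they do the work, as an engineer would, in place of code of your own. Each camera call takes 0.05 s, during which the arm holds its last target. There are 200 camera calls.

TASK

The board in the grey probe test jig is ready for its contact test. Set the clear pressure cover on the aluminium rim of the spring-loaded nest without dropping it, so that it drops in and lies seated and level, and let go of it with the nest still fully up. Then press straight down on the cover's black handle until the nest is 12 mm down (red pointer in the middle of the green band on the front scale, never down into the red zone), leave the other things on the bench where they are, and finish while still holding it pressed there.

Things in the scene. Friction and masses are not known exactly. Their poses are not given: they have to be found in the camera images.
- jig: push-down probe test jig, fixed: grey base 130 (x) x 170 (y) x 41 mm high, four corner posts up to 74 mm above the bench, between them a sprung black nest plate (120 x 160 x 8 mm, underside 61 mm above the bench at rest) with an aluminium rim round a green board. Origin: centre of the base's underside, on the bench; x to the jig's back, y along its long side, z up
- nest_rim (a point): centre of the aluminium rim's opening, at the level of the rim's top: 83 mm above the bench at rest, straight above the jig's origin; goes down with the nest; axes as the jig's. Opening 70 (x) x 100 (y) mm, walls 8 mm thick with rounded tops, standing 14 mm above the nest plate; board about 12 mm below the rim's top
- scale (a point): middle of the green band (10 to 14 mm of nest travel) on the white scale at the jig's front (-x) side, 53 mm above the bench; fixed. A red pointer on the nest runs down the scale: it stands at the long black tick, 65 mm above the bench, at rest; the red zone below begins at 16 mm of travel
- nest (a joint): nest travel in m: 0 up at rest, growing as it is pressed straight down; stop at 0.018. It slides vertically, without tilting. With the cover lying on it, it begins to move at about 4 N of push and needs 0.6 N more per mm (about 11 N at 12 mm, 15 N at the stop); it springs back up when released
- cover: loose clear cover, about 0.14 kg: plate 82 (x) x 112 (y) x 6 mm; under it a grey locating frame, 66 x 96 mm outside, rounded, that enters the rim with 2 mm of play a side, and four push fingers it stands on. Origin: centre, at the fingers' foot, 10 mm below the plate's underside; z up. Seated: plate on rim top, origin 10 mm below nest_rim, long side along the jig's y, either way round
- cover_handle (a point): middle of the flat top of the black bow handle on the cover, 42 mm above the cover's origin. The handle's bar runs along the cover's y: 80 mm long, 16 mm wide (x), 14 mm high, with its underside 10 mm above the plate's top, on two round feet 60 mm apart
- multimeter: black and yellow multimeter, 146x76x47 mm, lying at the back; stays where it is. Origin: centre of its underside
- tweezers: steel tweezers, 119 mm long, lying near the bench's front edge; stay where they are. Origin: centre of the underside
- screwdriver_cross: yellow screwdriver, 156 mm long, lying near the bench's front edge; stays where it is. Origin: centre of the underside

How it is judged:
By the outcome, as a careful person would: the job done as asked, in the order asked, and still so for the second after the job is handed in, while the arm keeps its last pose, push and grip.
It also fails if it takes over 43 s, if anything falls off the work surface, if the arm or the gripper's body presses on something with over 40 N, if the wrist force passes 120 N, or if a joint passes its speed limit or range.

## Working session

There is one attempt and no reset: what is moved stays moved. The work goes in short steps, Python scripts to look and compute and a tool call to move; the robot and the scene stay as the last step left them, time stands still between calls to the robot, and variables do not carry over. Pictures are saved under pics/ and viewed, at most 10 in all, crops included, and the job is handed in when it is done.

Besides the shell and the picture viewer there is one more tool, called after "Request:" as name(argument=value, ...) on one line, values as JSON. step_arm: Moves the arm, as the interface text tells. Its arguments: {"type":"object","properties":{"targets":{"type":"string"},"gripper":{"type":"number"},"squeeze":{"type":"number"}},"required":["targets"]}

```bash
mkdir -p pics; cat > h.py <<'E'
import numpy as np, cv2
from station import manip
from scipy.spatial.transform import Rotation as R
def snap(c,fn=None):
    s=manip.sense(); im=manip.snapshot(c)
    if fn: cv2.imwrite('pics/'+fn,im[:,:,::-1])
    return s,im
def cam(c,s=None):
    k=manip.get_calibration(c); f=210/np.tan(np.radians(k['fov_y']/2))
    if c=='wrist':
        T=np.eye(4);T[:3,:3]=R.from_quat(s['tool_rot']).as_matrix();T[:3,3]=s['tcp_pos']
        return f,k['cx'],k['cy'],T@np.array(k['tool_from_camera'])
    return f,k['cx'],k['cy'],np.array(k['extrinsics'])
def at_z(c,px,z,s=None):
    f,cx,cy,T=cam(c,s); u,v=px[0]-cx,px[1]-cy
    if c=='wrist':
        r=np.hypot(u,v)+1e-9;a=r/f;d=np.array([np.sin(a)*u/r,np.sin(a)*v/r,np.cos(a)])
    else: d=np.array([u/f,v/f,1])
    d=T[:3,:3]@d;o=T[:3,3]
    return o+d*(z-o[2])/d[2]
def proj(c,P,s=None):
    f,cx,cy,T=cam(c,s); p=np.linalg.inv(T)@np.append(P,1)
    if c=='wrist':
        r=np.hypot(p[0],p[1])+1e-12;a=np.arctan2(r,p[2]);return np.array([cx+f*a*p[0]/r,cy+f*a*p[1]/r])
    return np.array([cx+f*p[0]/p[2],cy+f*p[1]/p[2]])
E
python3 - <<'E'
from h import *
np.set_printoptions(precision=3,suppress=True)
ims=[]
for c in ['scene','side']:
    s,im=snap(c,c+'0.png')
    k=manip.get_calibration(c);print(c,np.array(k['extrinsics']).round(3).tolist())
    for q,z in [('nest_rim',.083),('jig',0),('cover_handle',.042),('cover',0),('scale',.053),('multimeter',0),('tweezers',0),('screwdriver_cross',0)]:
        for d in manip.mark_of(c,q)[:2]: print(c,q,round(d['p'],2),np.round(d['position'],1),at_z(c,d['position'],z))
print(manip.sense())
E
```

```text
scene [[0.501, -0.395, 0.77, -0.129], [-0.865, -0.207, 0.456, -0.59], [-0.021, -0.895, -0.445, 0.475], [0.0, 0.0, 0.0, 1.0]]
scene nest_rim 0.62 [197.1 214.7] [ 0.486 -0.017  0.083]
scene nest_rim 0.26 [322.3 215.5] [ 0.6   -0.243  0.083]
scene jig 0.7 [201.5 251.9] [ 0.481 -0.022  0.   ]
scene cover_handle 0.68 [347.8 272.5] [ 0.492 -0.345  0.042]
scene cover 0.76 [351.5 293.2] [ 0.494 -0.353  0.   ]
scene scale 0.55 [177.  241.2] [ 0.422 -0.017  0.053]
scene multimeter 0.8 [321.5 214.8] [ 0.756 -0.165  0.   ]
scene tweezers 0.94 [201.4 303.7] [ 0.342 -0.137  0.   ]
scene tweezers 0.31 [175.7 242.9] [0.484 0.053 0.   ]
scene screwdriver_cross 0.86 [267.7 335.2] [ 0.328 -0.281  0.   ]
side [[0.95, -0.186, 0.251, 0.284], [-0.313, -0.536, 0.784, -0.933], [-0.012, -0.823, -0.567, 0.628], [0.0, 0.0, 0.0, 1.0]]
side nest_rim 0.81 [224.9 178.1] [ 0.482 -0.02   0.083]
side jig 0.61 [229.3 207.6] [ 0.489 -0.016  0.   ]
side cover_handle 0.67 [279.3 285.8] [ 0.495 -0.344  0.042]
side cover 0.9 [280.5 303.4] [ 0.497 -0.346  0.   ]
side scale 0.73 [196.6 194.4] [ 0.416 -0.018  0.053]
side multimeter 0.84 [358.3 223.8] [ 0.742 -0.172  0.   ]
side tweezers 0.55 [178.5 250.2] [ 0.349 -0.134  0.   ]
side screwdriver_cross 0.84 [179.2 297.1] [ 0.327 -0.271  0.   ]
{'t': 0.9, 'q': array([-1.516,  0.527,  1.433,  0.   ,  1.181, -0.179]), 'qd': array([ 0.001,  0.001,  0.001, -0.001, -0.002,  0.   ]), 'tau': array([ -0.001, -44.231, -17.842,  -0.   ,   0.001,   0.   ]), 'tcp_pos': array([ 0.144, -0.608,  0.231]), 'tool_rot': array([0.993, 0.116, 0.   , 0.   ]), 'force': array([ 0.144, -0.597, -0.082]), 'ft_torque': array([-0.027, -0.011, -0.03 ]), 'gripper_force': 0.0, 'finger_gap': 0.9996225867869545}
```

View pics/scene0.png

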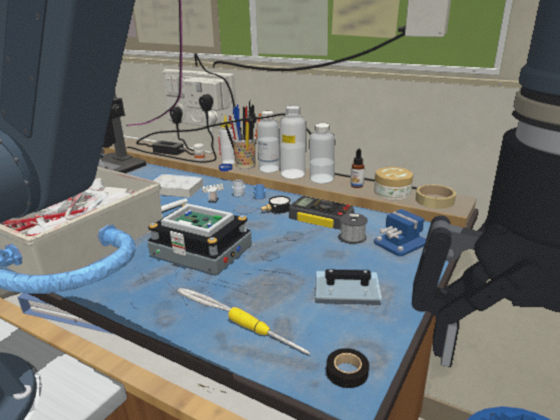

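View pics/side0.png

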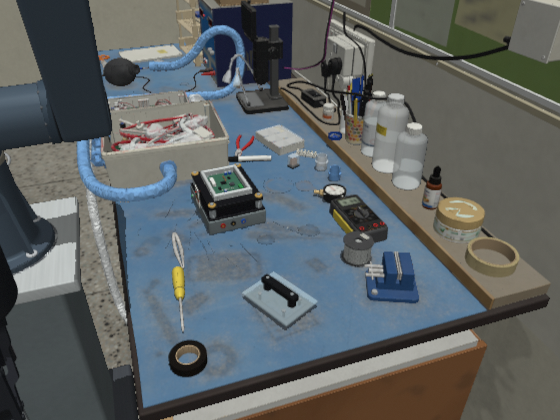

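```bash
python3 - <<'E'
from h import *
np.set_printoptions(precision=4,suppress=True)
for c in ['scene','side']:
    im=cv2.imread(f'pics/{c}0.png'); snap(c)
    d=manip.masks_of(c,'cover')[0]; m=d['pixels']
    b=m&(im.max(2)<60)
    ys,xs=np.nonzero(b); 
    (cx,cy),(w,h),a=cv2.minAreaRect(np.c_[xs,ys].astype(np.float32)); bx=cv2.boxPoints(((cx,cy),(w,h),a))
    e=sorted([(np.hypot(*(bx[i]-bx[(i+1)%4])),i) for i in range(4)])
    mids=[(bx[i]+bx[(i+1)%4])/2 for _,i in e[:2]]
    P=[at_z(c,p,.037) for p in mids]; v=P[1]-P[0]
    print(c,'handle',d['p'],b.sum(),mids,P,np.hypot(*v[:2]),np.degrees(np.arctan2(v[1],v[0]))%180)
    # cover outline footprint
    ys,xs=np.nonzero(m); W=np.array([at_z(c,(x,y),.016)[:2] for x,y in zip(xs,ys)],np.float32)
    print(' cover rect z16',cv2.minAreaRect(W))
    d=manip.masks_of(c,'nest_rim')[0]; m=d['pixels']; print('rim mask',d['p'],m.sum())
    # bright rim inside
    n=manip.mark_of(c,'nest_rim')[0]['position']
    yy,xx=np.mgrid[:420,:560]; near=(np.hypot(xx-n[0],yy-n[1])<40)&(yy<n[1]+25)&m&(im.min(2)>140)
    ys,xs=np.nonzero(near); W=np.array([at_z(c,(x,y),.083)[:2] for x,y in zip(xs,ys)],np.float32)
    print(' rim rect',cv2.minAreaRect(W),len(xs))
    W=np.array([at_z(c,(x,y),.02)[:2] for y,x in zip(*np.nonzero(m))],np.float32); print(' jig rect z20',cv2.minAreaRect(W))
s=manip.sense();print(R.from_quat(s['tool_rot']).as_matrix())
E
```

```text
scene handle 0.7 430 [array([325.8091, 276.6803], dtype=float32), array([369.0024, 277.9143], dtype=float32)] [array([ 0.4691, -0.3135,  0.037 ]), array([ 0.5008, -0.3805,  0.037 ])] 0.07414412192351615 115.33247751233691
 cover rect z16 ((0.49663329124450684, -0.34275925159454346), (0.1009754166007042, 0.1143496036529541), 26.018430709838867)
rim mask 0.82 2290
 rim rect ((0.4679919481277466, -0.03371170163154602), (0.11635621637105942, 0.1398155242204666), 7.059786319732666) 770Traceback (most recent call last):
  File "<stdin>", line 22, in <module>
  File "h.py", line 15, in at_z
    f,cx,cy,T=cam(c,s); u,v=px[0]-cx,px[1]-cy
              ~~~^^^^^
  File "h.py", line 9, in cam
    k=manip.get_calibration(c); f=210/np.tan(np.radians(k['fov_y']/2))
ValueError: time passes only in moves, steps and waits
```

Request:
step_arm(targets="40 -20 5 -8.5;80 -40 10 -17;130 -60 15 -25.5;180 -80 20 -34;220 -100 25 -42.5;260 -120 30 -51;300 -140 30 -59.5;340 -160 30 -68;370 -170 30 -76.5;397 -176 30 -85;397 -176 30 -93.5;397 -176 30 -102", gripper=0)

```text
t: 2.3
tcp_pos: [0.491, -0.3444, 0.2013]
tool_rot: [0.531, 0.847, -0.0, 0.0]
force: [0.0, -0.4, 0.1]
finger_gap: 1.002
gripper_force: 0.0
```

```bash
sed -i 's/^def cam(/from functools import lru_cache\n@lru_cache(None)\ndef cal(c): return manip.get_calibration(c)\ndef cam(/; s/k=manip.get_calibration(c); f=/k=cal(c); f=/' h.py
python3 - <<'E'
from h import *
np.set_printoptions(precision=4,suppress=True)
s,im=snap('wrist','w1.png'); print(s['tcp_pos'],s['q'],s['t'],s['qd']); print(R.from_quat(s['tool_rot']).as_matrix())
print(cal('wrist'))
for q,z in [('cover_handle',.042),('cover',0),('nest_rim',.083)]:
    for d in manip.mark_of('wrist',q)[:2]: print(q,d['p'],d['position'],at_z('wrist',d['position'],z,s))
E
```

```text
[ 0.491  -0.3444  0.2013] [-0.7978  0.5284  1.529  -0.      1.0839 -1.2486] 2.3 [-0.0212 -0.0031  0.0094 -0.0028  0.0006 -1.4689]
[[-0.4357  0.9001  0.0002]
 [ 0.9001  0.4357 -0.0002]
 [-0.0003  0.0001 -1.    ]]
{'fov_y': 65.70646984690485, 'cx': 279.7047030878498, 'cy': 214.40408425263257, 'tool_from_camera': array([[-0.0009, -0.9653, -0.2611,  0.0653],
       [ 1.    , -0.0009, -0.0002,  0.001 ],
       [-0.0001, -0.2611,  0.9653, -0.1415],
       [ 0.    ,  0.    ,  0.    ,  1.    ]])}
cover_handle 0.94 [286.6, 198.8] [ 0.4981 -0.3418  0.042 ]
cover 0.88 [284.9, 194.5] [ 0.4992 -0.3463  0.    ]
```

View pics/w1.png

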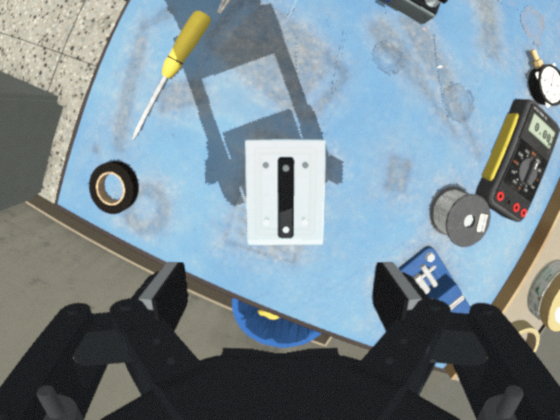

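```bash
cat >> h.py <<'E'
def bar(im,s,n,z=.042,thr=70,rad=60):
    b=(im.max(2)<thr).astype(np.uint8); yy,xx=np.mgrid[:420,:560]
    k,l=cv2.connectedComponents(b)
    w=l[max(0,int(n[1])-3):int(n[1])+4,int(n[0])-3:int(n[0])+4]; lab=np.bincount(w[w>0]).argmax()
    ys,xs=np.nonzero((l==lab)&(np.hypot(xx-n[0],yy-n[1])<rad))
    W=np.array([at_z('wrist',(x,y),z,s)[:2] for x,y in zip(xs,ys)],np.float32)
    r=cv2.minAreaRect(W); c=W-W.mean(0); v=np.linalg.svd(c,full_matrices=False)[2][0]
    return r,W.mean(0),np.degrees(np.arctan2(v[1],v[0]))%180
E
python3 - <<'E'
from h import *
np.set_printoptions(precision=4,suppress=True)
s,im=snap('wrist'); d=manip.mark_of('wrist','cover_handle')[0]; print(s['tcp_pos'],R.from_quat(s['tool_rot']).as_matrix()[:2,:2], s['qd'])
print(d['position'],at_z('wrist',d['position'],.042,s)); print(bar(im,s,d['position']))
# plate
m=manip.masks_of('wrist','cover')[0]['pixels'];W=np.array([at_z('wrist',(x,y),.016,s)[:2] for y,x in zip(*np.nonzero(m))],np.float32);print(cv2.minAreaRect(W))
E
```

```text
[ 0.4899 -0.3453  0.2013] [[-0.4251  0.9051]
 [ 0.9051  0.4251]] [-0.0057 -0.0008  0.0031  0.0001 -0.0005 -0.0067]
[285.2, 200.7] [ 0.4966 -0.345   0.042 ]
(((0.49661993980407715, -0.3415350019931793), (0.012948313727974892, 0.07514702528715134), 26.50707244873047), array([ 0.4937, -0.3358], dtype=float32), np.float32(116.11161))
((0.496797114610672, -0.34183648228645325), (0.08179876208305359, 0.11231540888547897), 25.879844665527344)
```

Request:
step_arm(targets="0 7.6 40 -0.9;0 7.6 80 -0.9;0 7.6 120 -0.9;0 7.6 145 -0.9;0 7.6 160 -0.9;0 7.6 170 -0.9;0 7.6 177 -0.9;0 7.6 180 -0.9;0 7.6 180 -0.9;0 7.6 180 -0.9")

```text
t: 3.65
tcp_pos: [0.4973, -0.3425, 0.0223]
tool_rot: [0.528, 0.849, -0.0, 0.001]
force: [-0.2, -0.6, 0.2]
finger_gap: 0.998
gripper_force: 0.0
```

```bash
python3 - <<'E'
from h import *
np.set_printoptions(precision=4,suppress=True)
s,im=snap('wrist','w2.png'); print(s['tcp_pos'],R.from_quat(s['tool_rot']).as_matrix()[:2,:2],s['force'])
d=manip.mark_of('wrist','cover_handle')[0];print(d['position'],d['p'],at_z('wrist',d['position'],.042,s))
E
```

```text
[ 0.4973 -0.3425  0.0223] [[-0.4421  0.897 ]
 [ 0.897   0.4421]] [-0.2276 -0.5592  0.2188]
[276.3, 288.8] 0.69 [ 0.4969 -0.3428  0.042 ]
```

View pics/w2.png

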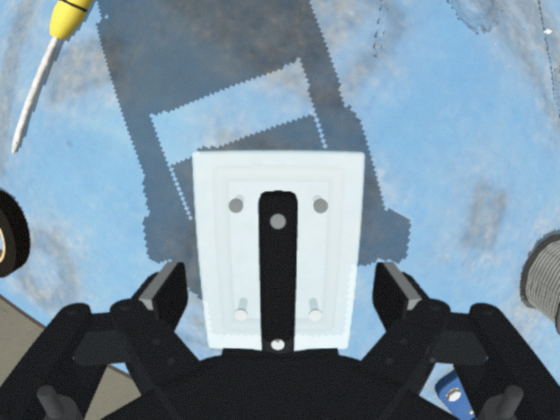

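Request:
step_arm(targets="0 0 0 0;0 0 0 0;0 0 0 0;0 0 0 0;0 0 0 0;0 0 0 0;0 0 0 0;0 0 0 0", gripper=1, squeeze=60)

```text
t: 4.55
tcp_pos: [0.4968, -0.342, 0.0214]
tool_rot: [0.528, 0.849, 0.0, 0.0]
force: [0.3, 0.3, 1.6]
finger_gap: 0.176
gripper_force: 61.3
```

Request:
step_arm(targets="0 0 -4 0;0 0 -15 0;0 0 -35 0;0 0 -65 0;0 0 -100 0;0 0 -135 0;0 0 -165 0;0 0 -185 0;0 0 -190 0;0 0 -190 0")

```text
t: 5.55
tcp_pos: [0.4968, -0.3421, 0.2122]
tool_rot: [0.528, 0.849, -0.0, 0.001]
force: [-0.0, 0.6, -2.0]
finger_gap: 0.172
gripper_force: 61.0
```

Request:
step_arm(targets="5 2 0 2;20 8 0 5;40 16 0 8;65 27 0 11;90 38 0 14;115 48 0 17;140 59 0 20;160 68 0 23;176 74 0 23;186 79 0 23;191 80 0 23;191 80 0 23")

```text
t: 6.75
tcp_pos: [0.4839, -0.1351, 0.2111]
tool_rot: [0.686, 0.727, -0.0, -0.0]
force: [0.4, -0.1, -0.8]
finger_gap: 0.173
gripper_force: 61.0
```

```bash
python3 - <<'E'
from h import *
np.set_printoptions(precision=4,suppress=True)
s,im=snap('wrist','w3.png'); print(s['t'],s['tcp_pos'],R.from_quat(s['tool_rot']).as_matrix()[:2,:2],s['force'],s['gripper_force'],s['finger_gap'],s['q'][5])
for q,z in [('nest_rim',.083),('jig',0),('scale',.053),('cover_handle',.2)]:
    for d in manip.mark_of('wrist',q)[:2]: print(q,d['p'],d['position'],at_z('wrist',d['position'],z,s))
E
```

```text
6.75 [ 0.4839 -0.1351  0.2111] [[-0.0576  0.9983]
 [ 0.9983  0.0576]] [ 0.3652 -0.0519 -0.7842] 60.95004200935364 0.17306632295461372 -0.5522753532587946
nest_rim 0.97 [289.5, 69.5] [ 0.4864 -0.0195  0.083 ]
jig 0.56 [283.3, 83.8] [ 0.4822 -0.0204  0.    ]
jig 0.46 [475.3, 231.7] [ 0.7425 -0.1734  0.    ]
scale 0.97 [213.7, 76.8] [ 0.4179 -0.0231  0.053 ]
cover_handle 0.69 [279.7, 289.8] [ 0.486  -0.1518  0.2   ]
```

View pics/w3.png

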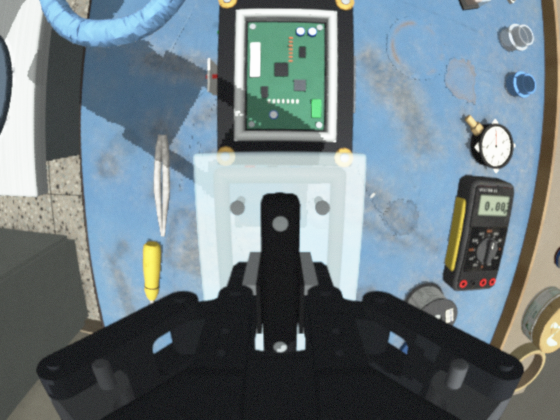

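```bash
python3 - <<'E'
from h import *
np.set_printoptions(precision=4,suppress=True)
s,im=snap('wrist'); print(s['tcp_pos'])
hsv=cv2.cvtColor(im,cv2.COLOR_RGB2HSV)
# green board
def rect(m,z,n):
    l=cv2.connectedComponents(m.astype(np.uint8))[1]; ids=np.bincount(l[m]); lab=ids.argmax(); mm=l==lab
    ys,xs=np.nonzero(mm);W=np.array([at_z('wrist',(x,y),z,s)[:2] for x,y in zip(xs,ys)],np.float32)
    print(n,len(xs),xs.min(),xs.max(),ys.min(),ys.max(),cv2.minAreaRect(W)); return mm
roi=np.zeros(im.shape[:2],bool); roi[0:150,222:352]=True
g=rect(roi&(hsv[...,0]>45)&(hsv[...,0]<85)&(hsv[...,1]>90),.071,'board')
for t in (90,110,130):
    m=rect(roi&(hsv[...,1]<60)&(hsv[...,2]>t),.083,f'rim{t}')
    # edges by column/row scans
    P=[[],[],[],[]]
    for y in range(30,125):
        xs=np.nonzero(m[y])[0]; P[0].append((xs.min()-.5,y));P[1].append((xs.max()+.5,y))
    for x in range(250,325):
        ys=np.nonzero(m[:,x])[0]; P[2].append((x,ys.min()-.5));P[3].append((x,ys.max()+.5))
    for p in P:
        W=np.array([at_z('wrist',q,.083,s)[:2] for q in p],np.float32); v=cv2.fitLine(W,cv2.DIST_HUBER,0,.01,.01).ravel(); print('  ',np.degrees(np.arctan2(v[1],v[0]))%180,W.mean(0),np.median(W,0))
cv2.imwrite('pics/rim_zoom.png',cv2.resize(im[0:170,180:380,::-1],None,fx=3.5,fy=3.5,interpolation=cv2.INTER_CUBIC))
E
```

```text
[ 0.4843 -0.1362  0.2113]
board 6108 246 323 21 127 ((0.48333215713500977, -0.021265044808387756), (0.06610497832298279, 0.0955696851015091), 3.1776444911956787)
rim90 4721 233 337 6 140 ((0.483553946018219, -0.021495208144187927), (0.08598147332668304, 0.11584620922803879), 2.9902215003967285)
   93.06746 [ 0.4409 -0.0285] [ 0.4408 -0.0288]
   92.942856 [ 0.5264 -0.0234] [ 0.5264 -0.0237]
   2.866859 [0.4822 0.0361] [0.4822 0.0362]
   2.371057 [ 0.4884 -0.0786] [ 0.4884 -0.0785]
rim110 4284 233 336 7 140 ((0.483488529920578, -0.021598611027002335), (0.08551815152168274, 0.11542518436908722), 2.9079670906066895)
   93.32695 [ 0.4412 -0.0285] [ 0.4408 -0.0288]
   92.88611 [ 0.5263 -0.0234] [ 0.5262 -0.0237]
   2.694243 [0.4822 0.036 ] [0.4822 0.036 ]
   3.1907563 [ 0.4884 -0.0783] [ 0.4884 -0.0784]
rim130 3895 233 336 7 140 ((0.4833923280239105, -0.021674171090126038), (0.0849701538681984, 0.1148480474948883), 2.758253574371338)
   93.24244 [ 0.4414 -0.0285] [ 0.4411 -0.0288]
   92.54061 [ 0.5262 -0.0234] [ 0.5262 -0.0237]
   2.605243 [0.4822 0.0358] [0.4822 0.0359]
   2.9075937 [ 0.4883 -0.0777] [ 0.4883 -0.0776]
```

View pics/rim_zoom.png

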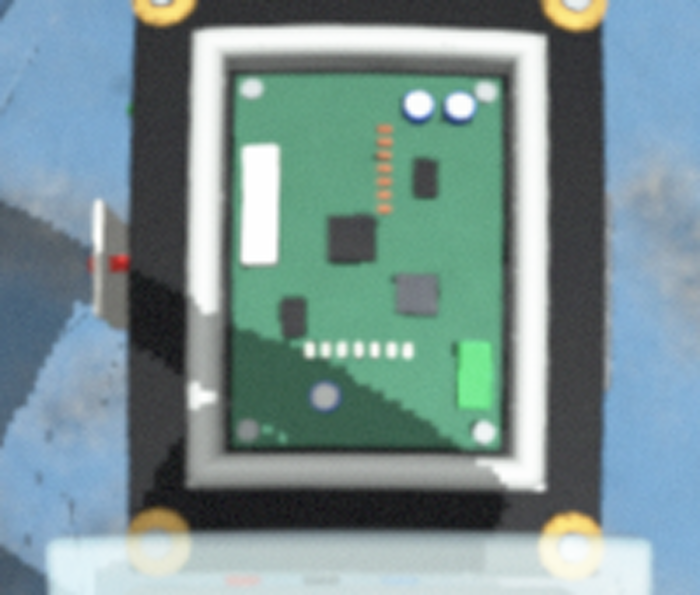

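Request:
step_arm(targets="10 1 0 0;30 2 0 0;55 3 0 0;80 4 20 0;100 5 40 0;110 5.8 60 0;114.5 5.8 75 0;114.5 5.8 85 0;114.5 5.8 92 0;114.5 5.8 96 0;114.5 5.8 96 0;114.5 5.8 96 0")

```text
t: 8.25
tcp_pos: [0.4838, -0.0211, 0.1157]
tool_rot: [0.687, 0.727, 0.0, 0.0]
force: [-0.6, -0.3, -1.6]
finger_gap: 0.171
gripper_force: 61.0
```

```bash
python3 - <<'E'
from h import *
np.set_printoptions(precision=4,suppress=True)
s,im=snap('wrist','w4.png');M=R.from_quat(s['tool_rot']).as_matrix(); print(s['t'],s['tcp_pos'],M,np.degrees(np.arctan2(M[1,1],M[0,1])),s['force'],s['finger_gap'])
s2,i2=snap('side');
cv2.imwrite('pics/w4z.png',cv2.resize(np.hstack([im[20:420,130:430],cv2.resize(i2[120:260,170:275],(300,400))])[:,:,::-1],None,fx=1.3,fy=1.3))
E
```

```text
8.25 [ 0.4838 -0.0211  0.1157] [[-0.0559  0.9984  0.001 ]
 [ 0.9984  0.0559 -0.0003]
 [-0.0003  0.001  -1.    ]] 3.2038255255266477 [-0.5816 -0.2732 -1.5997] 0.17149042864136266
```

View pics/w4z.png

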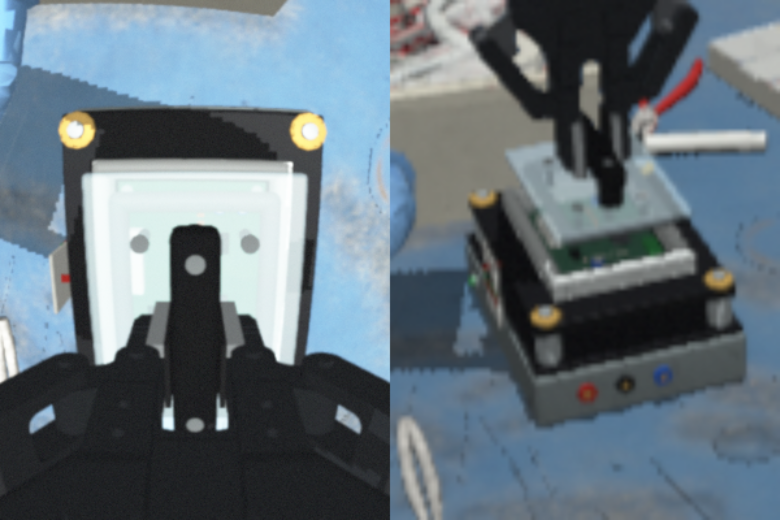

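```bash
python3 - <<'E'
from h import *
np.set_printoptions(precision=4,suppress=True)
s=manip.sense(); im=cv2.imread('pics/w4.png'); M=R.from_quat(s['tool_rot']).as_matrix()
for P,z in [((280,152.5),s['tcp_pos'][2]-.0054),((280,143.5),.083),((194,160),s['tcp_pos'][2]-.0054),((364.5,160),s['tcp_pos'][2]-.0054)]:
    print(P,M.T@(at_z('wrist',P,z,s)-s['tcp_pos']))
g=cv2.cvtColor(im,cv2.COLOR_BGR2GRAY); print('col profile',list(enumerate(g[90:175,276:284].mean(1).round().astype(int),90)))
r=M.T@(np.array([.4835,-.0215,.083])-s['tcp_pos']);print('rim c in tool',r)
E
```

```text
(280, 152.5) [0.0549 0.0014 0.0054]
(280, 143.5) [0.0577 0.0014 0.0328]
(194, 160) [ 0.0521 -0.0384  0.0053]
(364.5, 160) [0.052  0.0404 0.0054]
col profile [(90, np.int64(188)), (91, np.int64(187)), (92, np.int64(185)), (93, np.int64(182)), (94, np.int64(175)), (95, np.int64(176)), (96, np.int64(184)), (97, np.int64(186)), (98, np.int64(186)), (99, np.int64(185)), (100, np.int64(172)), (101, np.int64(149)), (102, np.int64(131)), (103, np.int64(101)), (104, np.int64(61)), (105, np.int64(39)), (106, np.int64(33)), (107, np.int64(34)), (108, np.int64(36)), (109, np.int64(36)), (110, np.int64(34)), (111, np.int64(36)), (112, np.int64(35)), (113, np.int64(37)), (114, np.int64(34)), (115, np.int64(35)), (116, np.int64(36)), (117, np.int64(36)), (118, np.int64(35)), (119, np.int64(33)), (120, np.int64(36)), (121, np.int64(35)), (122, np.int64(36)), (123, np.int64(35)), (124, np.int64(34)), (125, np.int64(35)), (126, np.int64(33)), (127, np.int64(36)), (128, np.int64(35)), (129, np.int64(35)), (130, np.int64(35)), (131, np.int64(35)), (132, np.int64(33)), (133, np.int64(36)), (134, np.int64
[... 219 characters left out ...]
 (145, np.int64(179)), (146, np.int64(187)), (147, np.int64(196)), (148, np.int64(202)), (149, np.int64(202)), (150, np.int64(194)), (151, np.int64(191)), (152, np.int64(212)), (153, np.int64(230)), (154, np.int64(238)), (155, np.int64(242)), (156, np.int64(242)), (157, np.int64(235)), (158, np.int64(227)), (159, np.int64(230)), (160, np.int64(235)), (161, np.int64(236)), (162, np.int64(236)), (163, np.int64(236)), (164, np.int64(236)), (165, np.int64(236)), (166, np.int64(236)), (167, np.int64(235)), (168, np.int64(236)), (169, np.int64(237)), (170, np.int64(238)), (171, np.int64(238)), (172, np.int64(239)), (173, np.int64(240)), (174, np.int64(240))]
rim c in tool [-0.0004 -0.0004  0.0329]
```

```bash
python3 - <<'E'
from h import *
np.set_printoptions(precision=4,suppress=True)
s=manip.sense(); g=cv2.cvtColor(cv2.imread('pics/w4.png'),cv2.COLOR_BGR2GRAY).astype(float); M=R.from_quat(s['tool_rot']).as_matrix()
def ends(row,t):
    r=g[row-1:row+2].mean(0); i=np.nonzero(r[190:372]>t)[0]+190
    a,b=i.min(),i.max(); return a-(r[a]-t)/(r[a]-r[a-1]), b+(r[b]-t)/(r[b]-r[b+1])
for n,row,t,z in [('rim',146,100,.081),('rim',148,100,.081),('plate',160,110,s['tcp_pos'][2]-.0054),('plate',170,110,s['tcp_pos'][2]-.0054),('plate',185,110,s['tcp_pos'][2]-.0054)]:
    a,b=ends(row,t); A,B=[M.T@(at_z('wrist',(c,row),z,s)-s['tcp_pos']) for c in (a,b)]; print(n,row,a,b,A[1]*1e3,B[1]*1e3,'mid',(A+B)[:2]*500)
for row in (170,200): print(row,g[row,180:205].astype(int),g[row,355:385].astype(int))
E
```

```text
rim 146 200.16915422885572 355.6791666666667 -42.50349727473877 42.92434741431445 mid [56.9978  0.2104]
rim 148 200.28804347826087 355.5945945945946 -42.47101242694142 42.90803112532525 mid [55.8874  0.2185]
plate 160 192.0990099009901 366.63398692810455 -39.3067141780325 41.438917608997485 mid [52.1133  1.0661]
plate 170 192.88805970149255 366.2846153846154 -39.13515103716371 41.471302690058884 mid [47.4227  1.1681]
plate 185 193.4920634920635 365.3766233766234 -39.20771557324613 41.38056227911504 mid [40.3196  1.0864]
170 [ 77  64  63  62  60  58  62  58  58  62  61  62  71 116 175 203 215 218
 222 219 226 240 247 249 250] [235 231 231 230 231 232 231 230 226 213 177 122  79  69  70  71  65  67
  69  71  81 132 177 190 188 181 176 172 173 170]
200 [145  96  69  59  46  44  41  35  31  31  35  36  35  37  89 159 191 212
 217 220 220 223 233 245 249] [229 229 229 230 229 230 229 218 192 137  86  72  66  68  63  63  64  66
  80 129 173 187 189 188 191 192 196 193 192 191]
```

Request:
step_arm(targets="1 -0.9 2 0.3;1 -0.9 6 0.3;1 -0.9 10 0.3;1 -0.9 13 0.3;1 -0.9 15 0.3;1 -0.9 17 0.3;1 -0.9 18.5 0.3;1 -0.9 19.5 0.3;1 -0.9 19.5 0.3;1 -0.9 19.5 0.3")

```text
t: 9.35
tcp_pos: [0.4825, -0.0197, 0.0959]
tool_rot: [0.689, 0.725, 0.0, 0.0]
force: [0.7, -0.3, -1.5]
finger_gap: 0.17
gripper_force: 61.0
```

Request:
step_arm(targets="0 0 0.5 0;0 0 0.9 0;0 0 1.3 0;0 0 1.3 0")

```text
t: 9.75
tcp_pos: [0.4825, -0.0197, 0.0945]
tool_rot: [0.689, 0.725, 0.0, 0.0]
force: [-1.1, 0.2, -1.0]
finger_gap: 0.174
gripper_force: 61.0
```

Request:
step_arm(targets="0 0 0.4 0;0 0 0.8 0;0 0 0.8 0")

```text
t: 10.05
tcp_pos: [0.4824, -0.0197, 0.094]
tool_rot: [0.689, 0.725, 0.0, 0.0]
force: [-1.2, 0.5, 4.6]
finger_gap: 0.169
gripper_force: 61.7
```

```bash
python3 - <<'E'
from h import *
s=manip.sense();print(s['tcp_pos'],s['force'],s['ft_torque'])
_,im=snap('wrist','w5.png');_,i2=snap('side','s5.png')
cv2.imwrite('pics/w5z.png',cv2.resize(np.hstack([im[20:420,130:430],cv2.resize(i2[120:260,170:275],(300,400))])[:,:,::-1],None,fx=1.3,fy=1.3))
E
```

```text
[ 0.48238336 -0.0197324   0.09404379] [-1.17273423  0.45586489  4.60179284] [ 0.00817058  0.16469855 -0.01564035]
```

View pics/w5z.png

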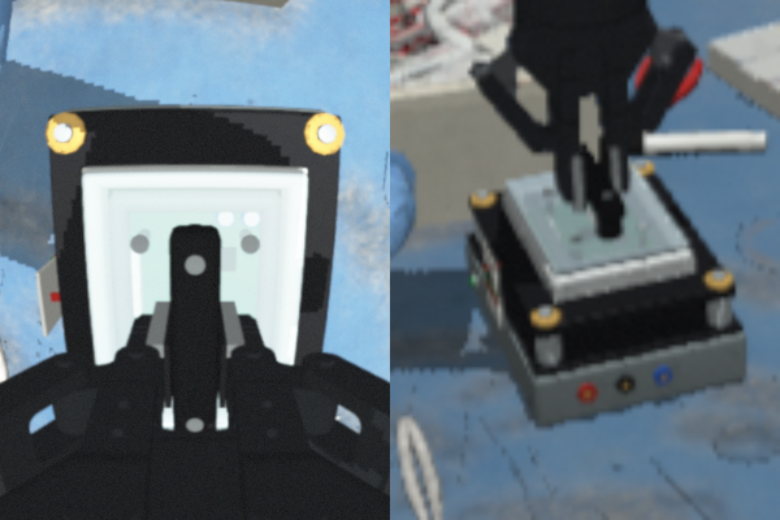

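Request:
step_arm(targets="0 0 -0.3 0;0 0 -0.5 0;0 0 -0.5 0")

```text
t: 10.45
tcp_pos: [0.4824, -0.0197, 0.0943]
tool_rot: [0.689, 0.725, -0.0, -0.0]
force: [-2.3, -1.0, 4.1]
finger_gap: 0.174
gripper_force: 61.7
```

Request:
step_arm(targets="0 0 0 0;0 0 0 0;0 0 0 0;0 0 0 0;0 0 0 0;0 0 0 0", gripper=0.5)

```text
t: 11.05
tcp_pos: [0.4825, -0.0197, 0.0941]
tool_rot: [0.689, 0.725, 0.0, -0.0]
force: [0.4, -0.3, -0.5]
finger_gap: 0.495
gripper_force: 0.0
```

Request:
step_arm(targets="0 0 -3 0;0 0 -10 0;0 0 -20 0;0 0 -35 0;0 0 -50 0;0 0 -60 0;0 0 -65 0;0 0 -65 0")

```text
t: 11.85
tcp_pos: [0.4829, -0.0198, 0.1601]
tool_rot: [0.689, 0.725, 0.0, 0.001]
force: [-0.7, 0.3, 0.6]
finger_gap: 0.502
gripper_force: 0.0
```

```bash
python3 - <<'E'
from h import *
np.set_printoptions(precision=4,suppress=True)
s,im=snap('wrist','w6.png');M=R.from_quat(s['tool_rot']).as_matrix();print(s['tcp_pos'],s['force'],s['finger_gap'],np.degrees(np.arctan2(M[1,1],M[0,1])))
d=manip.mark_of('wrist','cover_handle')[0];print(d['p'],d['position'],at_z('wrist',d['position'],.115,s))
m=manip.masks_of('wrist','cover')[0]['pixels'];W=np.array([at_z('wrist',(x,y),.089,s)[:2] for y,x in zip(*np.nonzero(m))],np.float32);print(cv2.minAreaRect(W))
_,i2=snap('side','s6.png');_,i3=snap('scene','c6.png')
for c in('side','scene'):
    d=manip.mark_of(c,'cover_handle')[0];print(c,d['p'],at_z(c,d['position'],.115))
cv2.imwrite('pics/w6z.png',np.hstack([cv2.resize(im[60:420,130:430],(270,324)),cv2.resize(i2[140:250,170:280],(260,324)),cv2.resize(i3[180:280,130:260],(260,324))])[:,:,::-1])
E
```

```text
[ 0.4829 -0.0198  0.1601] [-0.657   0.2804  0.6339] 0.5024100481978584 2.9393670836624755
0.71 [277.4, 241.1] [ 0.4828 -0.0214  0.115 ]
((0.4833013713359833, -0.019427038729190826), (0.08171579241752625, 0.11096973717212677), 2.8900094032287598)
side 0.71 [ 0.4755 -0.0256  0.115 ]
scene 0.62 [ 0.4852 -0.0254  0.115 ]
```

View pics/w6z.png

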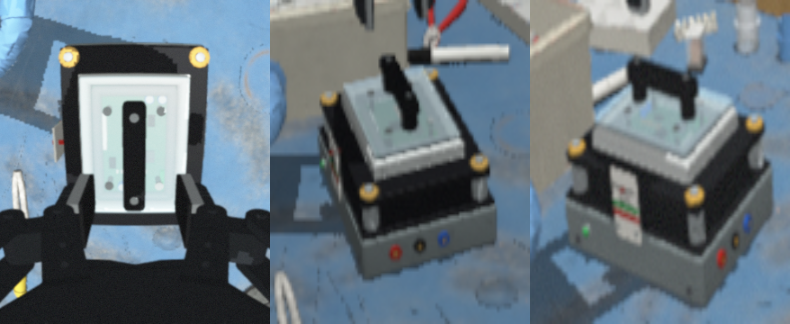

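Request:
step_arm(targets="-1 0 5 0;-1 0 15 0;-1 0 25 0;-1 0 30 0;-1 0 30 0;-1 0 33 0;-1 0 37 0;-1 0 40 0;-1 0 41 0;-1 0 41 0", gripper=1, squeeze=40)

```text
t: 13.2
tcp_pos: [0.4824, -0.0207, 0.1181]
tool_rot: [0.689, 0.725, -0.0, -0.0]
force: [0.3, -0.8, -0.6]
finger_gap: -0.002
gripper_force: 0.0
```

Request:
step_arm(targets="0 0 1 0;0 0 2 0;0 0 3 0;0 0 4 0;0 0 5 0;0 0 6 0;0 0 7 0;0 0 7 0;0 0 7 0")

```text
t: 14.1
tcp_pos: [0.4826, -0.0207, 0.1116]
tool_rot: [0.689, 0.725, 0.0, 0.0]
force: [-0.9, 0.7, 5.4]
finger_gap: -0.003
gripper_force: 2.9
```

```bash
python3 - <<'E'
from h import *
s=manip.sense();print(s['tcp_pos'],s['force'],s['ft_torque'],s['finger_gap'])
E
```

```text
[ 0.48256714 -0.02073647  0.11159537] [-0.86054287  0.67746824  5.37487656] [0.01011968 0.2322356  0.01376518] -0.003447345113949782
```

Request:
step_arm(targets="0 0 1 0;0 0 2 0;0 0 3 0;0 0 4 0;0 0 5 0;0 0 6 0;0 0 7 0;0 0 7.7 0;0 0 8.2 0;0 0 8.2 0;0 0 8.2 0")

```text
t: 15.2
tcp_pos: [0.4826, -0.0208, 0.1039]
tool_rot: [0.689, 0.725, 0.0, 0.0]
force: [-1.6, 1.1, 10.2]
finger_gap: -0.004
gripper_force: 5.2
```

```bash
python3 - <<'E'
from h import *
np.set_printoptions(precision=4,suppress=True)
for i in range(3):
    s,im=snap('scene','c7.png');print(s['tcp_pos'],s['force'])
_,i2=snap('side','s7.png');print(manip.sense()['tcp_pos'],manip.sense()['force'])
n=[proj('scene',(.4185,-.023,z)) for z in(.065,.053,.049)];print(n)
cx,cy=n[1];x,y=int(cx),int(cy)
cv2.imwrite('pics/p7.png',np.hstack([cv2.resize(im[y-30:y+30,x-30:x+30],(400,400),interpolation=cv2.INTER_CUBIC),cv2.resize(i2[140:250,170:280],(390,400))])[:,:,::-1])
E
```

```text
[ 0.4826 -0.0208  0.1039] [-1.6111  1.125  10.2228]
[ 0.4826 -0.0208  0.104 ] [-3.0259  0.6112 10.569 ]
[ 0.4826 -0.0208  0.1039] [-2.6629  0.5671  9.8616]
[ 0.4826 -0.0207  0.1039] [-2.0369  0.3193  9.8192]
[array([177.39  , 237.3109]), array([178.1873, 242.7737]), array([178.4509, 244.5797])]
```

View pics/p7.png

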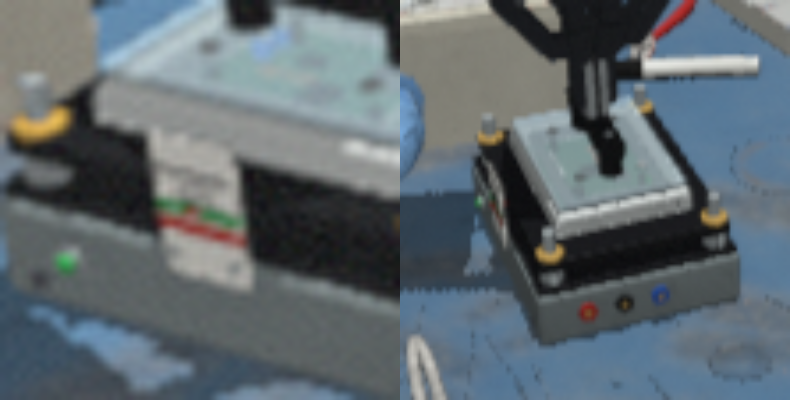

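Request:
step_arm(targets="0 0 0.4 0;0 0 0.8 0;0 0 0.8 0;0 0 0.8 0;0 0 0.8 0")

```text
t: 15.9
tcp_pos: [0.4826, -0.0208, 0.1032]
tool_rot: [0.689, 0.725, 0.0, 0.0]
force: [-1.5, 0.4, 11.9]
finger_gap: 0.001
gripper_force: 5.4
```

```bash
python3 - <<'E'
from h import *
np.set_printoptions(precision=4,suppress=True)
F=[];ims=[]
for i in range(4):
    s,im=snap('scene');F.append(np.r_[s['tcp_pos'][2],s['force']]);ims.append(im.astype(float))
print(np.mean(F,0),s['t'],s['finger_gap']); im=np.mean(ims,0)
# redness / greenness along the scale strip (about 153..250 in zoom -> columns)
x0,y0=148,212
z=lambda u,v:(x0+u*60/400,y0+v*60/400)
for row in range(236,252): 
    seg=im[row,171:186]; print(row,(seg[:,0]-seg[:,1]).round().astype(int))
E
```

```text
[ 0.1032 -1.8279  0.1842 10.895 ] 16.05 0.001685434901604646
236 [ 1  0  0  0  1  1  2  1  1  2  1  1  0 -1 -1]
237 [ 0  0  1  1  1  1  1  1  1  2  2  1  0  1 -2]
238 [ 1  2  2  0  0  1  0  0  0 -1  1  0  0 -1 -3]
239 [ 2  2  2  1  0  2  1  1  0  1  1  1  2  0 -1]
240 [ 0  1  1  1  2  1  2  2  1  1  1  1  2  1 -2]
241 [-11 -16 -13  -8  -4   0   1   1   1   2   2   1   1   0  -2]
242 [-32 -46 -43 -34 -33 -25 -14  -8  -4   2   2   2   1   0   0]
243 [ -1  -7 -19 -34 -30   4   2 -19 -29 -20 -12  -3   0   0   0]
244 [ 25  40  38  25  32  50  36 -13 -50 -51 -41 -26 -20 -16  -5]
245 [ 26  58  74  76  77  73  60  30   8 -12 -34 -48 -39 -24  -7]
246 [ 7 14 20 30 53 74 78 73 59 41 25 14  4  2  0]
247 [-6 -2  0  5 14 22 28 40 54 76 79 66 50 35  8]
248 [-7 -3 -2 -1  0  1  4 10 14 22 30 42 50 46  8]
249 [-6 -5 -3 -2  0  1  1  0  1  1  5 11 14 14  2]
250 [-6 -4 -4 -1 -1  1  1  1  0  0  0  1  2  0  0]
251 [-7 -5 -1 -1  2  2  1  1  2  2  2  0 -2  1 -2]
```

```bash
python3 -c "
from station import manip
print(manip.sign_off())"
```

```text
the job is handed in; nothing more can be done
None
```

The cover is seated in the rim and looked level after I let go of it. I then pressed the nest to about 11.8 mm with about 11 N of push (pointer in the green band), and the job was handed in at about 16 s with the arm still holding it there.

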